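Set the pump speed by the clicks and start the fill

ROBOT

A 6-joint arm with a two-finger parallel gripper is mounted at the origin on a cart in front of the work surface, level with it; the furniture and walls round the work are solid. World frame = base frame: x ahead of the robot, y to its left, z up, the work surface at z = 0. Lengths are in m, angles in rad, forces in N, time in s.
With the tool pointing down it reaches from about 0.3 to 0.875 m from the base axis. Payload 6.4 kg.
Tool frame: the origin (TCP) lies at the very end of the fingers, on their centre line; the grasp point (between the pads) lies 19 mm behind it; z points along the fingers, y is the direction in which the jaws open and shut (so a half turn about z gives the same grasp; the last joint's range is limited). The gripper opens to 85 mm and grips with 20 to 120 N. Pads are 22 mm wide; open, the fingers measure 114 mm over their backs; the gripper's body (76 mm by 85 mm) begins 54 mm behind the grasp point. The pads swing forward as they close: fully open they stand 13 mm farther back than shut.
Start: joints at [-0.206, 0.181, 1.607, -0, 1.354, -0.206], TCP at [0.575, 0, 0.231] pointing down, gripper open.
Joint ranges: [-2.99, 2.99], [-0.89, 2.07], [0.3, 2.58], [-1.14, 4.28], [0, 2.63], [-3.12, 3.12]. Speed limits (rad/s): [2.57, 2.57, 3.01, 3.14, 3.14, 3.14].

INTERFACE

Orientations are given as a unit quaternion [w, x, y, z].
In Python, from bench import telemetry, imaging, ctrl gives the robot as it stands.
- The arm moves only by the shell command python3 -m pendant 'ROWS' [OPENING]. ROWS is JSON, a list that holds one entry, the list of rows, each a list of 6 numbers: the shift along the tool's x, y, z in units of 200 mm (1.0 is 200 mm), then the turn, a rotation vector about the tool's x, y, z in units of pi rad (1.0 is pi rad). In form: [[[tx, ty, tz, rx, ry, rz], ...]]. A call has 1 to 12 rows; each row shifts and turns the pose as measured when the row begins, along the tool's axes as they then stand; what a row does not reach is not made up. A row lasts 1/8 s, in which the tool goes at most 62.5 mm and 10.7 degrees, less where a joint would pass 70% of its speed; a pose out of reach is approached as far as the arm can. A call with a number of a shift or a turn outside -1 to 1 is refused whole. A call with a gripper value outside its range is refused whole. OPENING is the closure, from 0 (fully open) to 1 (shut), set as the call begins (- or left out, the last holds). The fingers move at their own pace and stop on an object; the grip force is fixed at half the most. Time passes only in rows, so rows that do not move let the fingers close. It gives the time, the measured TCP pose, the force and the opening at its end, in the units of the state.
- telemetry.get_obs(): the state, without advancing time (a new reading comes with each control period).
- imaging.camera(name): name is "scene" or "top"; returns a dict with "pixels" (384x512x3 uint8, blue, green, red), "vfov" (degrees; the focal length in pixels is half the picture's height over the tangent of half this angle, whatever the lens; pixels are square), "cx", "cy" (the principal point, pixels), "distortion" ([k1, k2, p1, p2, k3] as OpenCV has them; the pictures are not rectified), "R" (3x3) and "t" (3): a world point X has camera coordinates R X + t. Camera axes: x right, y down, z forward; pixel columns grow to the right and rows downward; lengths in m; the calibration is good to about 2 mm. A picture is of the moment at which its call begins. There is no depth.
- ctrl.hand_in(): hands the job in, once; it reports no verdict.
The state is a dict: "time_s": time; "q": joint angles; "dq": joint speeds; "joint_efforts": joint torques, N m; "eef_pos": TCP position; "eef_rot": TCP orientation; "wrist_force": force on the tool from outside, world axes, zero at the start; "torque": the same for the moment, N m; "opening": opening from 0.0 (shut) to 1.0 (fully open).
Only numpy, scipy, OpenCV 4.12 (cv2) and the standard library are available. Lean on these libraries where they do the work, as an engineer would, in place of code of your own. Each camera call takes 0.05 s, during which the arm holds its last target.

TASK

The next bottle is under the nozzle: push the black lever of the pump-speed switch on the grey control box clockwise with a fingertip, click by click, until it rests in the click at the fifth of its six marks (counted clockwise from the shortest mark; the marks grow longer). Then, with the fingertips, tap the start pedal fully down where it stands and let it spring back up. Nothing is to be gripped or lifted, the pedal must not be pressed at any other speed setting, and the loose caps and the sample jar stay where they are.

Things in the scene. Friction and masses are not known exactly. Their poses are not given: they have to be found in the camera images.
- selector (a joint): Pump-speed switch, rad: 0 = lever at the first (shortest) mark, grows clockwise seen from above. Six clicks 0.524 apart: marks 1 to 6 at 0, 0.524, 1.047, 1.571, 2.094, 2.618 (stop at 2.65). A sprung detent holds each click (4 N on the lever 36 mm from the axis to leave it); past half way the lever jumps by itself to the next click. Starts in click 1, 2 or 3.
- selector_axis (a point): Point on the switch's axis, level with the lever's top, 32 mm above the lid. The frame turns with the lever: x from the axis toward the lever's pointing end, z along the axis out of the lid. The lid slopes: the axis leans 10 deg from vertical toward the operator's side of the box (-x of station).
- lever_end (a point): Top edge at the pointing end of the lever, 42.5 mm from the axis; frame as selector_axis. The lever is a black bar 12.4 mm wide, 8 to 32 mm above the lid, with a white line on its pointing end; it reaches 42.5 mm from the axis on that side, 13.5 mm on the other, over a round hub 38 mm across, 18 mm tall.
- lever_left: Left half of the lever (the flank that is pushed to turn it clockwise); origin on the axis at the lid, x along the lever, z along the axis, flank at y = +6.2 mm.
- lever_right: Right half of the lever; origin and axes as lever_left, flank at y = -6.2 mm. Pressing both flanks at once counts as pinching the lever.
- station: Grey control box, fixed, 150 x 140 mm; origin at the centre of its underside, x away from the operator (toward the cord), z up. Lid 50 mm high at the near edge, 76 mm at the far edge; switch axis 22 mm nearer than the centre. Six marks: black bars 4 to 13 mm long starting 47 mm from the axis, 30 deg apart round the far side, the first 75 deg left of x, the last 75 deg right.
- pedal_paddle (a joint): Start pedal's paddle, rad: 0 up, 0.122 fully down (hinged at its far edge). A spring pushes it up: about 2 N at its front edge to start it, 5 N to hold it fully down. It counts as a tap when it passes 0.08.
- paddle_front (a point): Point on top of the paddle 8 mm behind its front edge (the edge toward the robot), midway across; 34 mm above the desk when up, about 28 mm when down. The paddle's top is 66 x 80 mm.
- pedal: Dark grey pedal switch, 85 x 106 x 36 mm, 0.42 kg, loose on the desk; origin on the desk near the middle of its base, x from the front edge (toward the robot) to the hinge, z up.
- cap_a: White bottle cap, 31 mm across, 20 mm tall, loose on the desk; origin at the centre of its underside.
- cap_b: Another white bottle cap like cap_a.
- sample_jar: Glass sample jar with a round lid, 64 mm across, 94 mm tall, 0.26 kg, loose behind the control box on the left; origin at the centre of its underside.
- filling_bottle: Half-full bottle under the filling nozzle, to the left in the green drip tray, fixed; 69 mm across, origin at the centre of its underside. Nozzle and its boom above it reach 380 mm above the desk and run from here leftward to the machine: keep the arm clear of them.

How it is judged:
On the way, in this order (a step that is already met when the one before it is completed fails the run):
1. a fingertip pushes the lever, still short of the fifth mark ((contact force between the fingers and lever_left above 0.5 N or contact force between the fingers and lever_right above 0.5 N) and value of joint selector below 1.9 rad).
2. the switch rests in the click of the fifth mark (value of joint selector between 1.97 and 2.22 rad), for 0.3 s.
3. the start pedal is pressed down by the fingers (value of joint pedal_paddle above 0.08 rad and contact force between the fingers and pedal_paddle above 0.5 N), for 0.05 s.
At the end, for the whole second after the job is handed in: The switch rests within 0.12 rad of the fifth mark's click (joint about 2.09), the pedal's paddle is up again (below 0.03 rad), and the pedal (within 30 mm) and the caps and sample jar (within 20 mm) are where they were (all of step 2 and value of joint pedal_paddle below 0.03 rad and distance of pedal from where it was at the start of the episode below 0.03 m and height (world z) of pedal below 0.01 m and distance of each of cap_a, cap_b, sample_jar from where it was at the start of the episode below 0.02 m); the robot touches nothing.
It fails at once if the pedal is pressed while the switch is at another mark (value of joint pedal_paddle above 0.06 rad and (value of joint selector below 1.9 rad or value of joint selector above 2.3 rad)).
It fails at once if the lever is pinched instead of pushed (contact force between the fingers and lever_left above 2.5 N and contact force between the fingers and lever_right above 2.5 N).
It fails at once if the pedal is lifted or shoved away (height (world z) of pedal above 0.015 m or distance of pedal from where it was at the start of the episode above 0.04 m).
It fails at once if a cap or the sample jar is moved or lifted (distance of any of cap_a, cap_b, sample_jar from where it was at the start of the episode above 0.025 m).
It also fails if it takes over 67 s, if anything falls off the work surface, if the arm or the gripper's body presses on something with over 40 N, if the wrist force passes 120 N, or if a joint passes its speed limit or range.

## Working session

There is one attempt and no reset: what is moved stays moved. The work goes in short steps, Python scripts to look and compute and a shell command to move; the robot and the scene stay as the last step left them, time stands still between calls to the robot, and variables do not carry over. Pictures are saved under pics/ and viewed, and the job is handed in when it is done.

```bash
ls; mkdir -p pics; python3 - <<'E'
from bench import telemetry, imaging, ctrl
import cv2,numpy as np
o=telemetry.get_obs();print(o)
for n in("scene","top"):
    c=imaging.camera(n);cv2.imwrite(f"pics/{n}0.png",c["pixels"])
    np.savez(f"{n}0.npz",**c)
    print(n,{k:np.round(c[k],4).tolist() for k in c if k!="pixels"})
E
```

```text
pics
{'time_s': 0.0, 'q': array([-2.06283150e-01,  1.81537128e-01,  1.60801426e+00,  4.40798538e-05,
        1.35378833e+00, -2.06304360e-01]), 'dq': array([ 0.00181569, -0.00220616,  0.00041854, -0.00021014,  0.00051337,
        0.00108298]), 'joint_efforts': array([ 3.41415571e-04, -4.44869328e+01, -3.51340663e+01, -2.51131587e-04,
        9.11703974e-03,  3.43231875e-05]), 'eef_pos': array([5.74451029e-01, 1.56096512e-04, 2.30383330e-01]), 'eef_rot': array([-7.42881208e-04,  7.07102381e-01,  7.07110642e-01, -4.60051045e-04]), 'wrist_force': array([0.03333211, 0.36045998, 0.17877131]), 'torque': array([-0.0249051 ,  0.01097366,  0.00654554]), 'opening': 1.0006779766576723}
scene {'vfov': 47.9033, 'cx': 257.5724, 'cy': 191.6859, 'distortion': [0.0084, 0.0, 0.0, 0.0, 0.0], 'R': [[0.8744, -0.4847, -0.0223], [-0.3504, -0.5989, -0.7201], [0.3357, 0.6374, -0.6935]], 't': [-0.5394, 0.1446, 0.8577]}
top {'vfov': 48.5199, 'cx': 245.2863, 'cy': 190.3954, 'distortion': [-0.1545, 0.0, 0.0, 0.0, 0.0], 'R': [[-0.0069, -0.9998, 0.0165], [-0.983, 0.0038, -0.1837], [0.1837, -0.0175, -0.9828]], 't': [-0.1492, 0.5525, 1.0274]}
```

View pics/scene0.png

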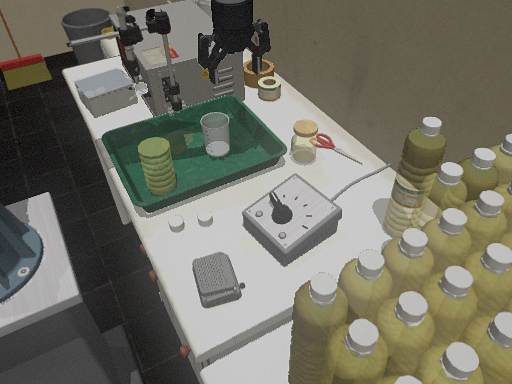

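View pics/top0.png

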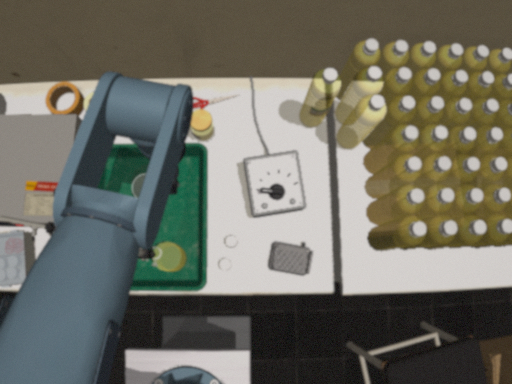

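```bash
cat > h.py <<'E'
import numpy as np,cv2
def load(n): return dict(np.load(n+'.npz'))
def K(c):
    h=c["pixels"].shape[0]; f=h/2/np.tan(np.radians(float(c["vfov"]))/2)
    return np.array([[f,0,float(c["cx"])],[0,f,float(c["cy"])],[0,0,1]])
def proj(c,X):
    return cv2.projectPoints(np.atleast_2d(np.array(X,float)),cv2.Rodrigues(c["R"])[0],c["t"].astype(float),K(c),c["distortion"].astype(float))[0][:,0]
def ray(c,uv,z):
    p=cv2.undistortPoints(np.array([[uv]],float),K(c),c["distortion"].astype(float))[0,0]
    d=c["R"].T@np.array([p[0],p[1],1]); o=-c["R"].T@c["t"]
    return o+d*(z-o[2])/d[2]
E
python3 - <<'E'
from h import *
c=load('top0');s=load('scene0')
a=c["pixels"][120:290,210:330];cv2.imwrite('pics/t1.png',cv2.resize(a,None,fx=4,fy=3.5 and 3.5 or 4,interpolation=cv2.INTER_CUBIC) if 0 else cv2.resize(a,None,fx=3.5,fy=3.5,interpolation=cv2.INTER_CUBIC))
a=s["pixels"][160:320,155:355];cv2.imwrite('pics/s1.png',cv2.resize(a,None,fx=3.5,fy=3.5,interpolation=cv2.INTER_CUBIC))
print(-c["R"].T@c["t"],-s["R"].T@s["t"])
for uv,z in(((276,191),.09),((290,258),.034),((231,241),.02),((225,264),.02),((202,123),.094),((170,257),.15)):print(uv,ray(c,uv,z))
for uv,z in(((282,213),.09),((216,280),.034),((205,218),.02),((177,222),.02),((305,127),.094)):print(uv,ray(s,uv,z))
E
```

```text
[ 0.35336335 -0.13324512  1.11376012] [ 0.23443002 -0.72158851  0.68689445]
(276, 191) [ 0.54287475 -0.22670219  0.09      ]
(290, 258) [ 0.38120965 -0.26408442  0.034     ]
(231, 241) [ 0.42610282 -0.11523362  0.02      ]
(225, 264) [ 0.3676949  -0.09985577  0.02      ]
(202, 123) [ 0.71708607 -0.04352014  0.094     ]
(170, 257) [0.38172031 0.01998736 0.15      ]
(282, 213) [ 0.53504931 -0.24712508  0.09      ]
(216, 280) [ 0.37462696 -0.28418691  0.034     ]
(205, 218) [ 0.42325288 -0.12252528  0.02      ]
(177, 222) [ 0.36798182 -0.10344533  0.02      ]
(305, 127) [ 0.72227058 -0.04239787  0.094     ]
```

View pics/t1.png

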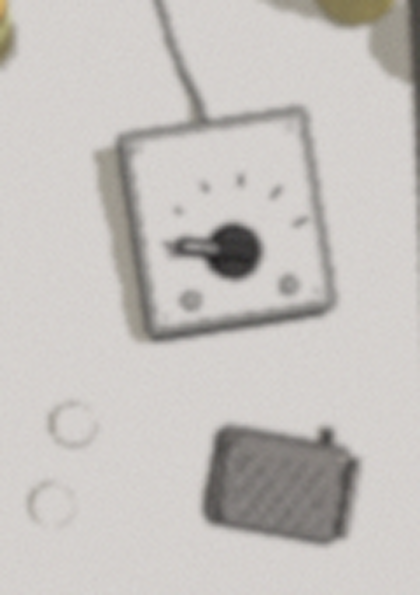

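View pics/s1.png

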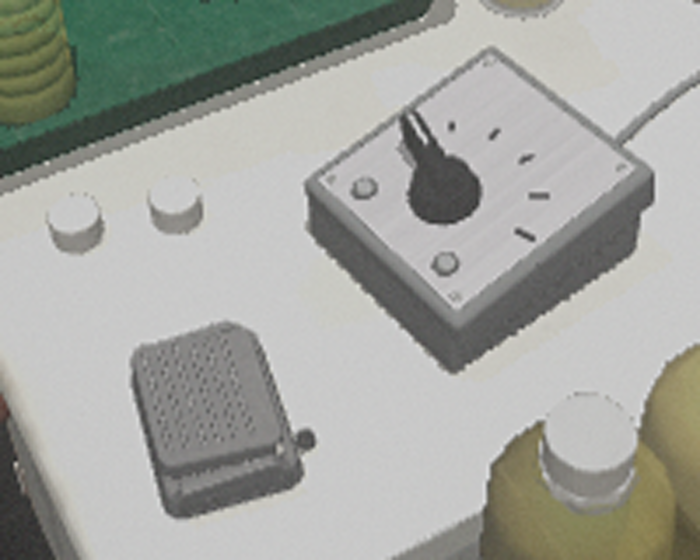

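```bash
python3 - <<'E'
from h import *
from scipy.optimize import least_squares
c=load('top0');s=load('scene0')
T=np.array([(178,210),(205,187),(240,180),(277,192),(302,222)])/3.5+[210,120]-.3
S=np.array([(452,127),(494,133),(526,158),(538,196),(525,235)])/3.5+[155,160]-.3
L=np.linspace(4,13,6)[1:]; r=(47+L/2)/1000; an=np.radians(75-30*np.arange(1,6))
sl=np.radians(10)
P=np.stack([-.022+r*np.cos(an)*np.cos(sl), r*np.sin(an), .0592+r*np.cos(an)*np.sin(sl)],1)
def W(p,P):
    C,Sn=np.cos(p[2]),np.sin(p[2]); R=np.array([[C,-Sn,0],[Sn,C,0],[0,0,1]]); return P@R.T+[p[0],p[1],0]
for cams in ('t','s','ts'):
    f=lambda p: np.concatenate(([(proj(c,W(p,P))-T).ravel()] if 't' in cams else [])+([(proj(s,W(p,P))-S).ravel()] if 's' in cams else []))
    q=least_squares(f,[.55,-.23,.15]);print(cams,q.x,np.abs(q.fun).max(),np.sqrt((q.fun**2).mean()))
p=q.x; np.save('st.npy',p)
for th in (0,2.094):
    a=np.radians(75)-th
    def lp(rr,h,y=0):
        u=np.array([np.cos(a)*rr-np.sin(a)*y,np.sin(a)*rr+np.cos(a)*y])
        return W(p,np.array([[-.022+u[0]*np.cos(sl)-h*np.sin(sl),u[1],.0592+u[0]*np.sin(sl)+h*np.cos(sl)]]))
    for rr in(0,.0425): X=lp(rr,.032);print(th,rr,X,proj(c,X),proj(s,X))
b=s["pixels"][245:310,185:250];cv2.imwrite('pics/s2.png',cv2.resize(b,None,fx=9,fy=9,interpolation=cv2.INTER_CUBIC))
E
```

```text
t [ 0.56905023 -0.22740747  0.15399765] 0.36693002913534656 0.1828058287041442
s [ 0.56834844 -0.22491173  0.15325862] 0.2804424610412184 0.14811220010702458
ts [ 0.56844388 -0.22605582  0.15310692] 0.8133356143088122 0.4139377370048081
0 0 [[ 0.54120949 -0.23025848  0.09071385]] [[277.48782707 191.61029855]] [[280.17517367 206.02779401]]
0 0.0425 [[ 0.54565467 -0.18803477  0.09262394]] [[260.27387434 189.74476686]] [[271.07366202 191.3361036 ]]
2.094 0 [[ 0.54120949 -0.23025848  0.09071385]] [[277.48782707 191.61029855]] [[280.17517367 206.02779401]]
2.094 0.0425 [[ 0.57505173 -0.25543186  0.09593439]] [[287.61680456 177.61544067]] [[302.33942057 205.8890827 ]]
```

View pics/s2.png

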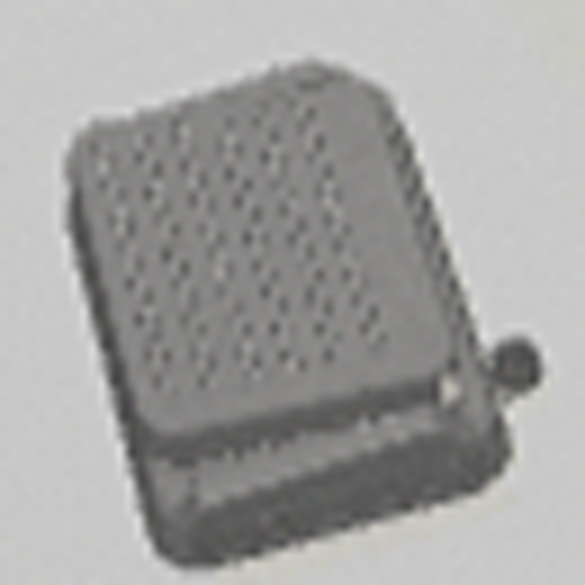

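```bash
python3 - <<'E'
from h import *
c=load('top0');s=load('scene0')
P={}
for n,uv in dict(FL=(78,130),FR=(145,442),BR=(457,362),BL=(382,85)).items():
    P[n]=ray(s,np.array(uv)/9+[184.6,244.6],.034); print(n,P[n])
print([np.linalg.norm(P[a]-P[b]) for a,b in(("FL","FR"),("FR","BR"),("BL","FL"),("BR","BL"))])
fr=(P["FL"]+P["FR"])/2; d=(P["BL"]+P["BR"])/2-fr; d/=np.linalg.norm(d)
d2=P["FL"]-P["FR"];print('yaw',np.degrees(np.arctan2(d[1],d[0])),np.degrees(np.arctan2(-d2[0],d2[1])))
print('pf',fr+.008*d, proj(c,fr+.008*d),proj(s,fr+.008*d))
for n in P: print(proj(c,P[n]))
b=c["pixels"][230:285,260:320];cv2.imwrite('pics/t2.png',cv2.resize(b,None,fx=9,fy=9,interpolation=cv2.INTER_CUBIC))
E
```

```text
FL [ 0.35733595 -0.22017337  0.034     ]
FR [ 0.33917956 -0.29677082  0.034     ]
BR [ 0.40030751 -0.31073084  0.034     ]
BL [ 0.41769567 -0.24142852  0.034     ]
[np.float64(0.07871990404859687), np.float64(0.0627017391540757), np.float64(0.06399278246895104), np.float64(0.07145040036097869)]
yaw -16.165088782094205 -13.335077503621399
pf [ 0.35594147 -0.26069934  0.034     ] [[288.86709566 268.09978836]] [[201.23308877 274.89687393]]
[[272.78998305 267.7297093 ]]
[[303.26026926 274.60451076]]
[[308.12867009 250.19645689]]
[[280.78790665 243.61805321]]
```

View pics/t2.png

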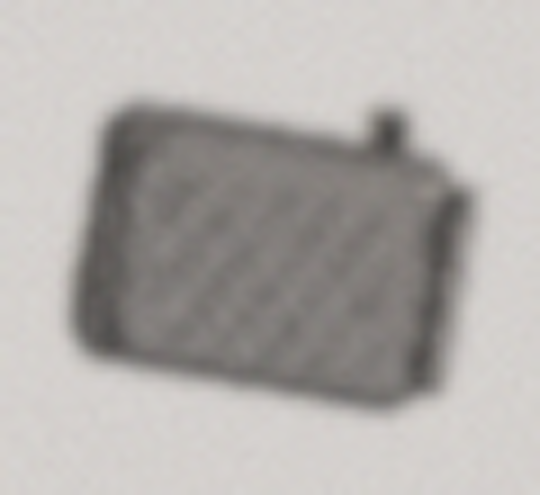

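```bash
cat >> h.py <<'E'
from scipy.spatial.transform import Rotation as Ro
from scipy.linalg import logm,expm
sl=np.radians(10)
def pose(obs):
    T=np.eye(4);w=obs["eef_rot"];T[:3,:3]=Ro.from_quat([w[1],w[2],w[3],w[0]]).as_matrix();T[:3,3]=obs["eef_pos"];return T
def Tlid():  # lid frame at axis foot: x away, y left, z normal
    p=np.load('st.npy');T=np.eye(4)
    T[:3,:3]=(Ro.from_euler('z',p[2])*Ro.from_euler('y',-sl)).as_matrix()
    T[:3,3]=[p[0]-.022*np.cos(p[2]),p[1]-.022*np.sin(p[2]),.0592];return T
def fing(th,g,r,h):
    a=np.radians(75)-th;u=np.array([np.cos(a),np.sin(a),0]);t=np.array([np.sin(a),-np.cos(a),0]);n=np.array([0,0,1.])
    T=np.eye(4);T[:3,:3]=np.stack([-t,u,-n],1);T[:3,3]=r*u-g*t+h*n
    return Tlid()@T
def rows(A,B,N):
    D=np.linalg.inv(A)@B;print('total mm',D[:3,3]*1000,'deg',np.degrees(Ro.from_matrix(D[:3,:3]).as_rotvec()))
    d=expm(np.real(logm(D))/N);v=list(np.round(d[:3,3]/.2,3))+list(np.round(Ro.from_matrix(d[:3,:3]).as_rotvec()/np.pi,3))
    print(N,'rows of',[float(x) for x in v])
def state(o):
    T=np.linalg.inv(Tlid())@pose(o);x,y,h=T[:3,3]*1000;yd=T[:3,1];a=np.arctan2(yd[1],yd[0]);th=np.radians(75)-a
    u=np.array([np.cos(a),np.sin(a)]);t=np.array([np.sin(a),-np.cos(a)]);q=np.array([x,y])
    print('t',o["time_s"],'th',round(th,3),'g',round(-q@t,1),'r',round(q@u,1),'h',round(h,1),'tilt',np.degrees(np.arccos(-T[2,2])).round(2),'F',np.round(o["wrist_force"],2),'op',round(o["opening"],3),'q',np.round(o['q'],2),'pos',np.round(o['eef_pos'],4))
E
python3 - <<'E'
from h import *
from bench import telemetry
o=telemetry.get_obs();state(o)
B=fing(0,.029,.036,.08);print(B);rows(pose(o),B,12)
E
```

```text
t 0.1 th 1.465 g 234.1 r 55.7 h 157.8 tilt 10.09 F [ 0.37 -0.12  0.29] op 0.998 q [-0.21  0.18  1.61  0.    1.35 -0.21] pos [5.745e-01 1.000e-04 2.304e-01]
[[-0.97959587  0.10459254  0.17161684  0.50832893]
 [ 0.11071659  0.99349911  0.02648299 -0.19255291]
 [-0.16773126  0.04494346 -0.98480775  0.13473838]
 [ 0.          0.          0.          1.        ]]
total mm [-192.7276661   -66.0058143    95.73636325] deg [ -9.22821035  -6.06404411 -83.54525948]
12 rows of [-0.048, -0.081, 0.04, -0.004, -0.003, -0.039]
```

```bash
python3 -m pendant '[[[-0.048,-0.081,0.04,-0.004,-0.003,-0.039],[-0.048,-0.081,0.04,-0.004,-0.003,-0.039],[-0.048,-0.081,0.04,-0.004,-0.003,-0.039],[-0.048,-0.081,0.04,-0.004,-0.003,-0.039],[-0.048,-0.081,0.04,-0.004,-0.003,-0.039],[-0.048,-0.081,0.04,-0.004,-0.003,-0.039],[-0.048,-0.081,0.04,-0.004,-0.003,-0.039],[-0.048,-0.081,0.04,-0.004,-0.003,-0.039],[-0.048,-0.081,0.04,-0.004,-0.003,-0.039],[-0.048,-0.081,0.04,-0.004,-0.003,-0.039]]]' 1; python3 - <<'E'
from h import *
from bench import telemetry,imaging
o=telemetry.get_obs();state(o)
B=fing(0,.029,.036,.08);rows(pose(o),B,4)
E
```

```text
time_s: 1.35
eef_pos: [0.4953, -0.1603, 0.1448]
eef_rot: [0.071, 0.149, 0.986, 0.011]
wrist_force: [0.4, 1.2, 0.2]
opening: 0.001
t 1.35 th 0.189 g 55.5 r 57.8 h 91.3 tilt 2.19 F [0.42 1.22 0.22] op 0.001 q [-0.59  0.07  1.93  0.09  1.03 -1.91] pos [ 0.4953 -0.1603  0.1448]
total mm [-20.49884823 -27.46991478  11.81073889] deg [ -1.75265478  -1.31947204 -10.85303088]
4 rows of [-0.023, -0.036, 0.015, -0.002, -0.002, -0.015]
```

```bash
python3 -m pendant '[[[-0.023,-0.036,0.015,-0.002,-0.002,-0.015],[-0.023,-0.036,0.015,-0.002,-0.002,-0.015],[-0.023,-0.036,0.015,-0.002,-0.002,-0.015],[-0.023,-0.036,0.015,-0.002,-0.002,-0.015],[0,0,0,0,0,0]]]' 1; python3 - <<'E'
from h import *
from bench import telemetry,imaging
o=telemetry.get_obs();state(o)
B=fing(0,.029,.036,.08);rows(pose(o),B,1)
for n in("scene","top"):
    c=imaging.camera(n); b=c["pixels"][120:290,160:360]; cv2.imwrite(f"pics/{n}2.png",cv2.resize(b,None,fx=3.5,fy=3.5,interpolation=cv2.INTER_CUBIC))
    print(n,proj(c,[o["eef_pos"]]))
E
```

```text
time_s: 1.98
eef_pos: [0.5066, -0.1937, 0.1313]
eef_rot: [0.084, 0.053, 0.995, 0.017]
wrist_force: [0.1, -0.1, 1.2]
opening: -0.004
t 1.975 th -0.003 g 31.1 r 34.6 h 76.9 tilt 0.2 F [ 0.15 -0.14  1.23] op -0.004 q [-0.66  0.13  1.9   0.15  1.   -2.2 ] pos [ 0.5066 -0.1937  0.1313]
total mm [-2.15339524  1.51216163 -3.08425141] deg [-0.15320497 -0.13331603  0.16460504]
1 rows of [-0.011, 0.008, -0.015, -0.001, -0.001, 0.001]
scene [[254.65258622 185.61834529]]
top [[263.78381081 203.10521183]]
```

View pics/scene2.png

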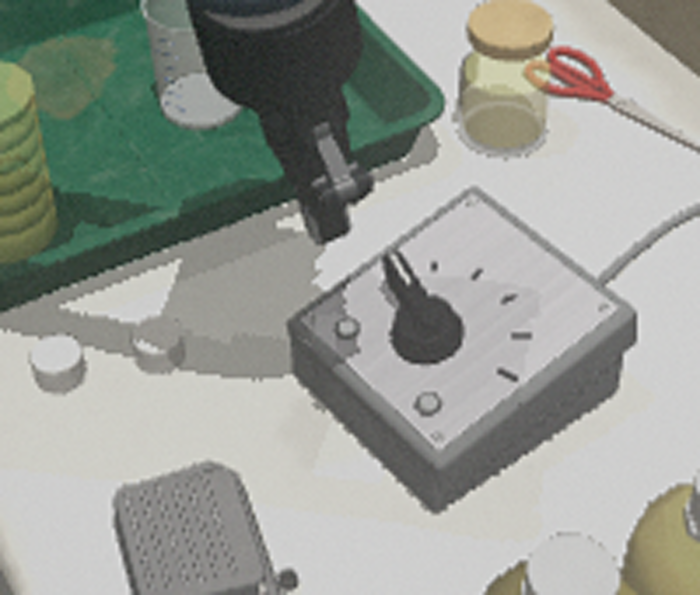

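View pics/top2.png

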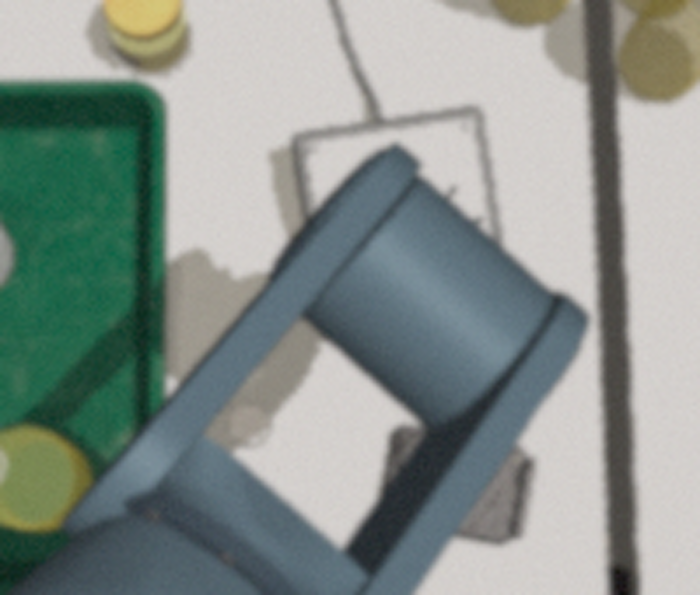

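```bash
python3 -m pendant '[[[0,0.002,0.06,0,0,0],[0,0.002,0.06,0,0,0],[0,0.002,0.06,0,0,0],[0,0.002,0.06,0,0,0],[0,0,0.05,0,0,0],[0,0,0,0,0,0]]]' 1; python3 - <<'E'
from h import *
from bench import telemetry,imaging
o=telemetry.get_obs();state(o)
B=fing(0,.022,.036,.015);rows(pose(o),B,1)
for n in("scene",):
    c=imaging.camera(n); b=c["pixels"][120:290,160:360]; cv2.imwrite(f"pics/{n}3.png",cv2.resize(b,None,fx=3.5,fy=3.5,interpolation=cv2.INTER_CUBIC))
E
```

```text
time_s: 2.82
eef_pos: [0.5163, -0.1882, 0.0691]
eef_rot: [0.083, 0.053, 0.995, 0.017]
wrist_force: [-0.3, -0.4, 0.3]
opening: -0.002
t 2.825 th -0.003 g 32.6 r 38.3 h 13.9 tilt 0.28 F [-0.26 -0.39  0.29] op -0.002 q [-0.64  0.25  1.91  0.16  0.87 -2.2 ] pos [ 0.5163 -0.1882  0.0691]
total mm [-10.68075802  -2.228397    -1.14378092] deg [-0.07304031 -0.27208845  0.14921144]
1 rows of [-0.053, -0.011, -0.006, -0.0, -0.002, 0.001]
```

View pics/scene3.png

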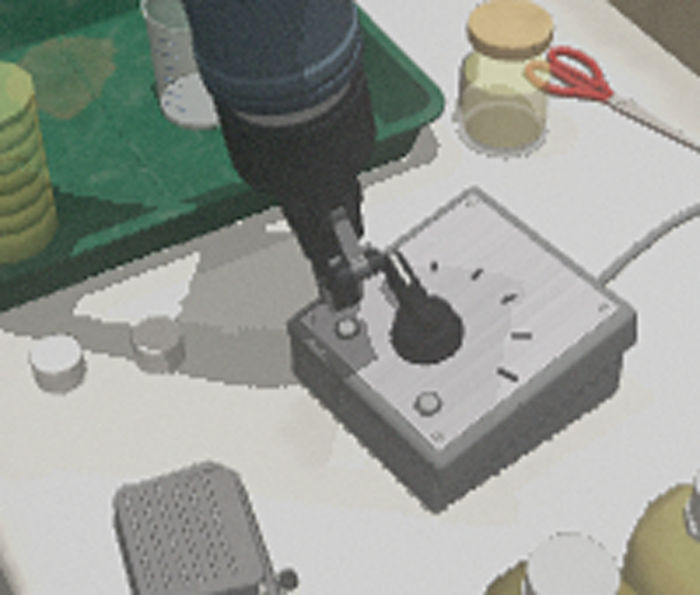

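```bash
python3 -m pendant '[[[-0.025,-0.006,-0.002,0,0,0],[-0.025,-0.004,-0.002,0,0,0],[-0.01,0,0,0,0,0],[0,0,0,0,0,0]]]' 1; python3 - <<'E'
from h import *
from bench import telemetry
state(telemetry.get_obs())
E
python3 -m pendant '[[[-0.015,0,0,0,0,0],[-0.015,0,0,0,0,0]]]' 1; python3 - <<'E'
from h import *
from bench import telemetry
state(telemetry.get_obs())
for g in(.0172,):
  for d in(5,7.5):
    d=np.radians(d);r=.036
    print(np.array([g*np.cos(d)-r*np.sin(d)-g,g*np.sin(d)+r*np.cos(d)-r])/.2,d/np.pi)
E
```

```text
time_s: 3.38
eef_pos: [0.5301, -0.193, 0.0743]
eef_rot: [0.085, 0.053, 0.995, 0.016]
wrist_force: [-1.2, -0.0, 0.6]
opening: 0.001
t 3.375 th -0.003 g 17.7 r 35.1 h 16.8 tilt 0.2 F [-1.21 -0.05  0.64] op 0.001 q [-0.63  0.26  1.87  0.15  0.89 -2.18] pos [ 0.5301 -0.193   0.0743]
time_s: 3.62
eef_pos: [0.5335, -0.1929, 0.0745]
eef_rot: [0.082, 0.052, 0.995, 0.017]
wrist_force: [-14.8, -1.1, 8.9]
opening: 0.001
t 3.625 th -0.004 g 14.3 r 35.6 h 16.4 tilt 0.43 F [-14.84  -1.07   8.87] op 0.001 q [-0.62  0.27  1.86  0.15  0.89 -2.18] pos [ 0.5335 -0.1929  0.0745]
[-0.01601529  0.00681044] 0.027777777777777776
[-0.02423046  0.00968533] 0.041666666666666664
```

```bash
python3 -m pendant '[[[0,0,0,0,0,0],[0,0,0,0,0,0]]]' 1;python3 - <<'E'
from h import *
from bench import telemetry,imaging
o=telemetry.get_obs();state(o)
c=imaging.camera('scene'); b=c["pixels"][170:250,220:320]; cv2.imwrite(f"pics/scene4.png",cv2.resize(b,None,fx=7,fy=7,interpolation=cv2.INTER_CUBIC))
E
```

```text
time_s: 3.88
eef_pos: [0.5323, -0.1928, 0.0741]
eef_rot: [0.08, 0.052, 0.995, 0.017]
wrist_force: [-0.9, -0.1, 0.2]
opening: -0.002
t 3.875 th -0.004 g 15.5 r 35.6 h 16.2 tilt 0.58 F [-0.85 -0.1   0.15] op -0.002 q [-0.62  0.27  1.86  0.15  0.9  -2.18] pos [ 0.5323 -0.1928  0.0741]
```

View pics/scene4.png

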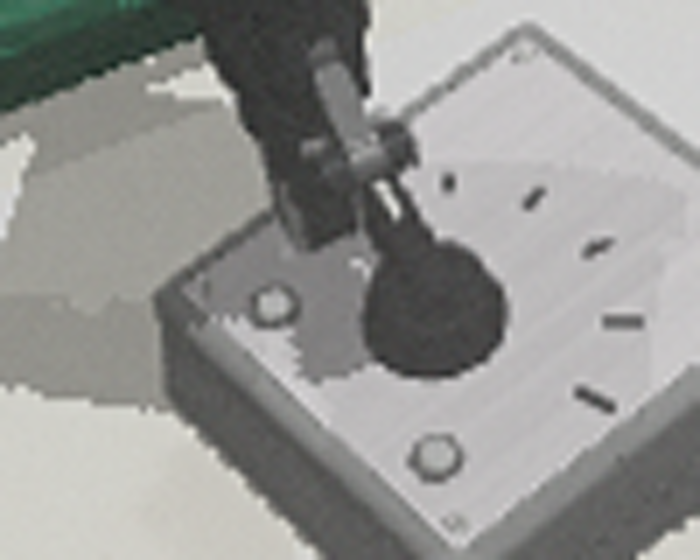

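```bash
python3 -m pendant '[[[-0.024,0.008,0,0,0,0.035],[-0.024,0.008,0,0,0,0.035]]]' 1; python3 - <<'E'
from h import *
from bench import telemetry,imaging
o=telemetry.get_obs();state(o)
c=imaging.camera('scene'); b=c["pixels"][170:250,220:320]; cv2.imwrite(f"pics/scene5.png",cv2.resize(b,None,fx=7,fy=7,interpolation=cv2.INTER_CUBIC))
E
```

```text
time_s: 4.18
eef_pos: [0.5398, -0.1903, 0.0748]
eef_rot: [0.075, 0.164, 0.983, 0.027]
wrist_force: [-4.4, 0.5, 3.1]
opening: -0.0
t 4.175 th 0.222 g 16.9 r 36.0 h 15.5 tilt 0.91 F [-4.36  0.52  3.13] op -0.0 q [-0.61  0.29  1.84  0.14  0.91 -1.93] pos [ 0.5398 -0.1903  0.0748]
```

View pics/scene5.png

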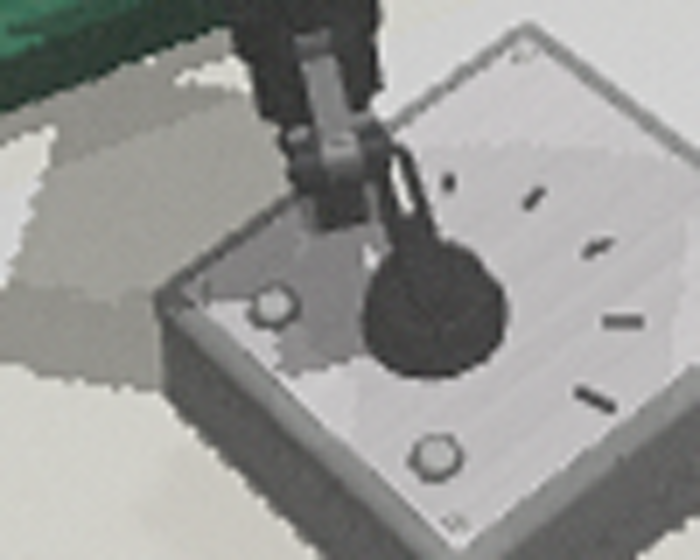

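```bash
python3 -m pendant '[[[-0.024,0.008,0,0,0,0.038],[-0.024,0.008,0,0,0,0.038],[0,0,0,0,0,0]]]' 1; python3 - <<'E'
from h import *
from bench import telemetry
state(telemetry.get_obs())
E
python3 -m pendant '[[[-0.024,0.008,0,0,0,0.038],[-0.024,0.008,0,0,0,0.038]]]' 1; python3 - <<'E'
from h import *
from bench import telemetry,imaging
o=telemetry.get_obs();state(o)
c=imaging.camera('scene'); b=c["pixels"][170:250,220:320]; cv2.imwrite(f"pics/scene6.png",cv2.resize(b,None,fx=7,fy=7,interpolation=cv2.INTER_CUBIC))
E
```

```text
time_s: 4.6
eef_pos: [0.5515, -0.191, 0.0768]
eef_rot: [0.072, 0.282, 0.956, 0.036]
wrist_force: [-0.4, -0.5, -0.1]
opening: 0.002
t 4.6 th 0.466 g 14.7 r 36.8 h 15.5 tilt 0.75 F [-0.36 -0.51 -0.07] op 0.002 q [-0.6   0.3   1.81  0.14  0.91 -1.68] pos [ 0.5515 -0.191   0.0768]
time_s: 4.85
eef_pos: [0.5578, -0.1911, 0.0768]
eef_rot: [0.063, 0.393, 0.916, 0.045]
wrist_force: [-5.0, 4.2, 5.1]
opening: -0.002
t 4.85 th 0.703 g 18.6 r 36.7 h 14.4 tilt 1.24 F [-5.05  4.18  5.1 ] op -0.002 q [-0.59  0.32  1.79  0.14  0.93 -1.43] pos [ 0.5578 -0.1911  0.0768]
```

View pics/scene6.png

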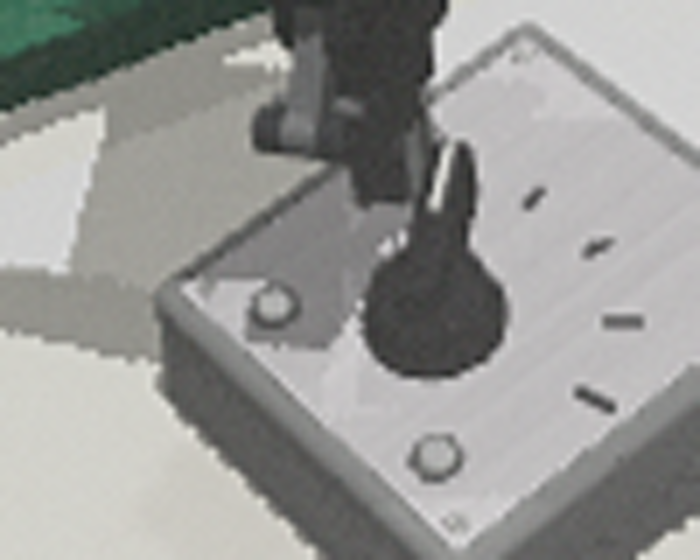

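```bash
python3 -m pendant '[[[-0.027,0.006,-0.004,0,0,0.025],[-0.027,0.006,-0.004,0,0,0.03],[-0.015,0.003,-0.003,0,0,0.01]]]' 1; python3 - <<'E'
from h import *
from bench import telemetry
state(telemetry.get_obs())
E
python3 -m pendant '[[[0,0,0,0,0,0],[0,0,0,0,0,0]]]' 1; python3 - <<'E'
from h import *
from bench import telemetry,imaging
o=telemetry.get_obs();state(o)
c=imaging.camera('scene'); b=c["pixels"][170:250,220:320]; cv2.imwrite(f"pics/scene7.png",cv2.resize(b,None,fx=7,fy=7,interpolation=cv2.INTER_CUBIC))
E
```

```text
time_s: 5.28
eef_pos: [0.5682, -0.1985, 0.0793]
eef_rot: [0.057, 0.484, 0.872, 0.052]
wrist_force: [0.3, -0.8, -0.4]
opening: 0.0
t 5.275 th 0.905 g 13.7 r 37.5 h 15.2 tilt 1.33 F [ 0.29 -0.85 -0.38] op 0.0 q [-0.6   0.34  1.76  0.14  0.94 -1.23] pos [ 0.5682 -0.1985  0.0793]
time_s: 5.52
eef_pos: [0.5685, -0.199, 0.0795]
eef_rot: [0.058, 0.481, 0.873, 0.052]
wrist_force: [-0.1, -0.0, 0.7]
opening: 0.003
t 5.525 th 0.9 g 12.9 r 37.5 h 15.5 tilt 1.26 F [-0.11 -0.05  0.68] op 0.003 q [-0.6   0.34  1.76  0.14  0.94 -1.24] pos [ 0.5685 -0.199   0.0795]
```

View pics/scene7.png

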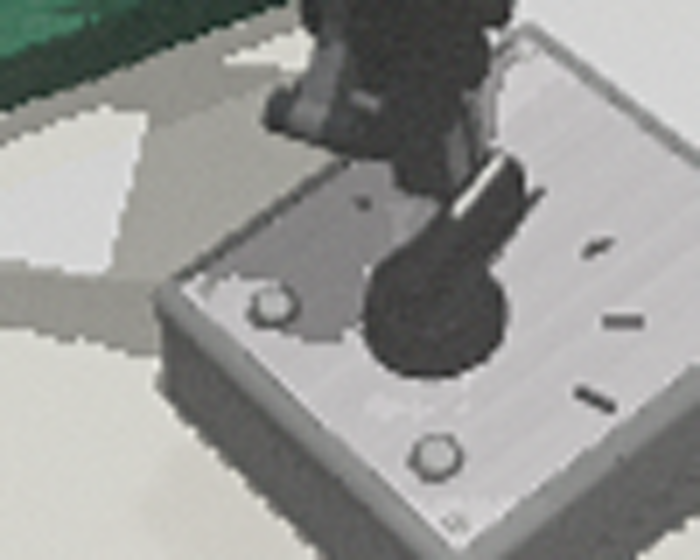

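```bash
python3 -m pendant '[[[-0.018,0.008,0,0,0,0.038],[-0.02,0.008,-0.003,0,0,0.038],[-0.024,0.006,-0.003,0,0,0.038],[-0.024,0.006,-0.003,0,0,0.03]]]' 1; python3 - <<'E'
from h import *
from bench import telemetry,imaging
o=telemetry.get_obs();state(o)
c=imaging.camera('scene'); b=c["pixels"][170:250,220:320]; cv2.imwrite(f"pics/scene8.png",cv2.resize(b,None,fx=7,fy=7,interpolation=cv2.INTER_CUBIC))
E
```

```text
time_s: 6.08
eef_pos: [0.5769, -0.2058, 0.0811]
eef_rot: [0.038, 0.668, 0.74, 0.067]
wrist_force: [2.0, 3.2, -0.4]
opening: 0.001
t 6.075 th 1.362 g 20.6 r 35.7 h 15.7 tilt 1.95 F [ 1.98  3.19 -0.39] op 0.001 q [-0.6   0.36  1.72  0.15  0.97 -0.78] pos [ 0.5769 -0.2058  0.0811]
```

View pics/scene8.png

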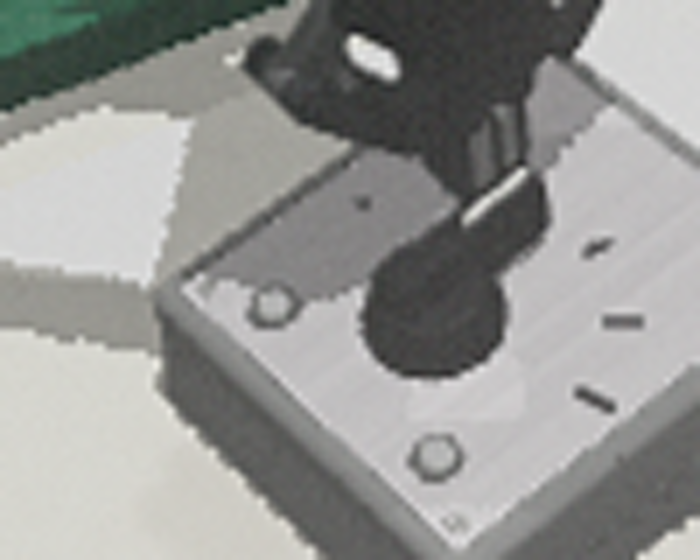

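```bash
python3 -m pendant '[[[-0.024,0,0,0,0,0.008],[-0.024,0,0,0,0,0.008],[0,0,0,0,0,0]]]' 1; python3 - <<'E'
from h import *
from bench import telemetry,imaging
o=telemetry.get_obs();state(o)
rows(pose(o),fing(1.45,.017,.036,.015),1)
c=imaging.camera('scene'); b=c["pixels"][170:250,220:320]; cv2.imwrite(f"pics/scene9.png",cv2.resize(b,None,fx=7,fy=7,interpolation=cv2.INTER_CUBIC))
E
```

```text
time_s: 6.5
eef_pos: [0.5782, -0.2159, 0.081]
eef_rot: [0.036, 0.687, 0.722, 0.068]
wrist_force: [0.5, 5.5, 1.5]
opening: -0.005
t 6.5 th 1.415 g 12.4 r 35.3 h 15.7 tilt 1.93 F [0.53 5.5  1.49] op -0.005 q [-0.61  0.37  1.71  0.15  0.98 -0.74] pos [ 0.5782 -0.2159  0.081 ]
total mm [3.30452583 1.25579367 0.7919916 ] deg [-1.44699385 -1.28300959  2.0109851 ]
1 rows of [0.017, 0.006, 0.004, -0.008, -0.007, 0.011]
```

View pics/scene9.png

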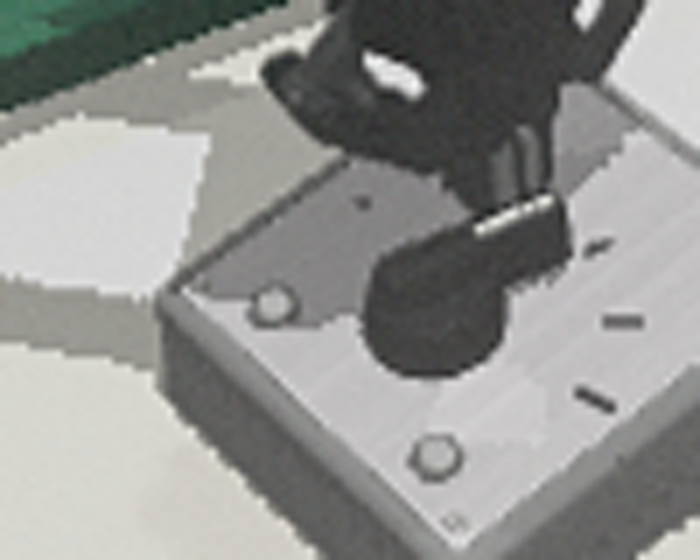

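```bash
cat >> h.py <<'E'
def lev(th,r,h,y=0):
    a=np.radians(75)-th
    return (Tlid()@np.array([np.cos(a)*r-np.sin(a)*y,np.sin(a)*r+np.cos(a)*y,h,1]))[:3]
E
python3 -m pendant '[[[0,0,0,-0.006,-0.006,0],[0,0,0,0,0,0],[0,0,0,0,0,0]]]' 1; python3 - <<'E'
from h import *
from bench import telemetry,imaging
o=telemetry.get_obs();state(o)
c=imaging.camera('scene'); b=c["pixels"][170:250,220:320]; im=cv2.resize(b,None,fx=7,fy=7,interpolation=cv2.INTER_CUBIC)
for th,col in((1.309,(0,0,255)),(1.571,(0,255,0)),(1.83,(255,0,0))):
    for r in(0.02,.0425):
        p=(proj(c,lev(th,r,.032))[0]-[220,170]+.5)*7;cv2.circle(im,tuple(int(v) for v in p),3,col,-1)
cv2.imwrite(f"pics/scene10.png",im)
E
```

```text
time_s: 6.92
eef_pos: [0.578, -0.2158, 0.0809]
eef_rot: [0.051, 0.687, 0.721, 0.068]
wrist_force: [1.8, 2.4, -0.3]
opening: -0.003
t 6.925 th 1.414 g 12.5 r 35.2 h 15.7 tilt 0.29 F [ 1.84  2.42 -0.31] op -0.003 q [-0.61  0.36  1.73  0.15  0.94 -0.74] pos [ 0.578  -0.2158  0.0809]
```

View pics/scene10.png

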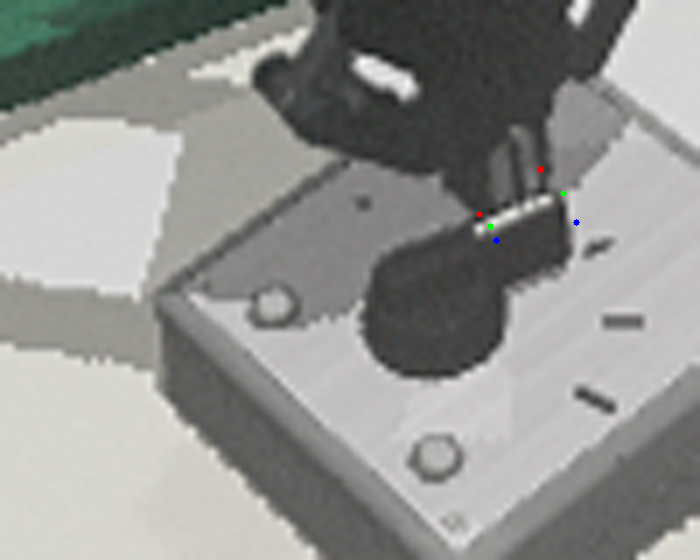

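```bash
python3 -m pendant '[[[-0.016,0.008,0,0,0,0.036],[-0.02,0.008,0,0,0,0.036],[-0.022,0.006,0,0,0,0.036],[-0.02,0.004,0,0,0,0.02]]]' 1; python3 - <<'E'
from h import *
from bench import telemetry,imaging
o=telemetry.get_obs();state(o)
c=imaging.camera('scene'); b=c["pixels"][170:250,220:320]; im=cv2.resize(b,None,fx=7,fy=7,interpolation=cv2.INTER_CUBIC)
for th,col in((1.571,(0,0,255)),(1.83,(0,255,0)),(2.094,(255,0,0))):
    for r in(0.02,.0425):
        p=(proj(c,lev(th,r,.032))[0]-[220,170]+.5)*7;cv2.circle(im,tuple(int(v) for v in p),3,col,-1)
cv2.imwrite(f"pics/scene11.png",im)
E
```

```text
time_s: 7.48
eef_pos: [0.5817, -0.2273, 0.0813]
eef_rot: [0.033, 0.821, 0.565, 0.079]
wrist_force: [2.9, 3.0, -1.3]
opening: -0.001
t 7.475 th 1.828 g 16.1 r 34.7 h 15.7 tilt 0.62 F [ 2.95  3.01 -1.29] op -0.001 q [-0.63  0.37  1.71  0.16  0.95 -0.35] pos [ 0.5817 -0.2273  0.0813]
```

View pics/scene11.png

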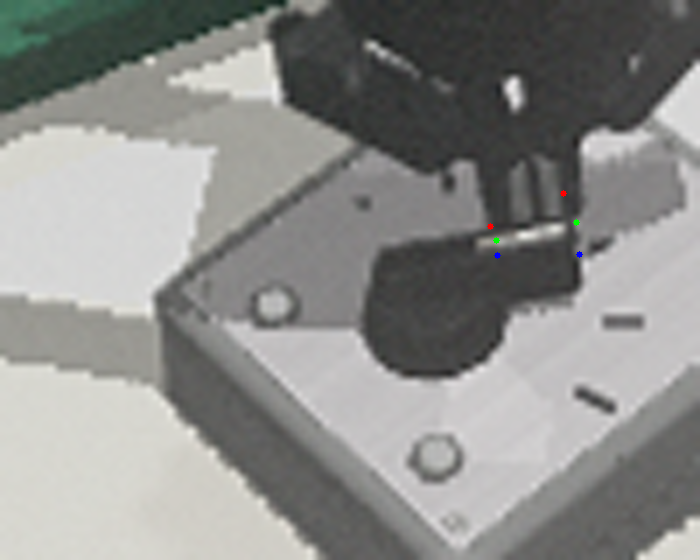

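Lever is near 1.8, just before the half-way point; one more small push.

```bash
python3 -m pendant '[[[-0.018,0.002,0,0,0,0.01],[0,0,0,0,0,0],[0,0,0,0,0,0]]]' 1; python3 - <<'E'
from h import *
from bench import telemetry,imaging
o=telemetry.get_obs();state(o)
c=imaging.camera('scene'); b=c["pixels"][170:250,220:320]; im=cv2.resize(b,None,fx=7,fy=7,interpolation=cv2.INTER_CUBIC)
for th,col in((1.571,(0,0,255)),(1.83,(0,255,0)),(2.094,(255,0,0))):
    for r in(0.02,.0425):
        p=(proj(c,lev(th,r,.032))[0]-[220,170]+.5)*7;cv2.circle(im,tuple(int(v) for v in p),3,col,-1)
cv2.imwrite(f"pics/scene12.png",im)
E
```

```text
time_s: 7.9
eef_pos: [0.5802, -0.2332, 0.081]
eef_rot: [0.032, 0.83, 0.551, 0.079]
wrist_force: [0.5, 1.4, -0.4]
opening: -0.002
t 7.9 th 1.862 g 11.2 r 35.2 h 15.8 tilt 0.5 F [ 0.54  1.36 -0.43] op -0.002 q [-0.64  0.38  1.7   0.15  0.95 -0.32] pos [ 0.5802 -0.2332  0.081 ]
```

View pics/scene12.png

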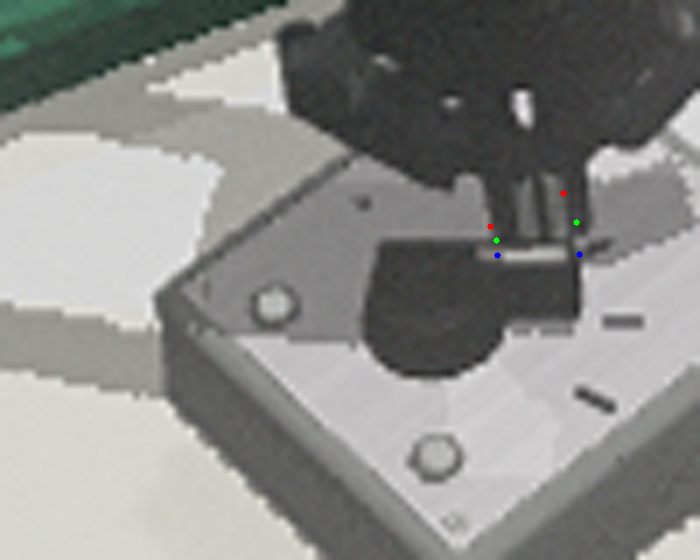

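```bash
python3 -m pendant '[[[0.03,0,0,0,0,0],[0.04,0,0,0,0,0],[0.03,0,-0.03,0,0,0],[0,0,-0.1,0,0,0],[0,0,-0.15,0,0,0],[0,0,-0.15,0,0,0],[0,0,-0.1,0,0,0],[0,0,0,0,0,0]]]' 1; python3 - <<'E'
from h import *
from bench import telemetry,imaging
o=telemetry.get_obs();state(o)
c=imaging.camera('scene'); b=c["pixels"][170:250,220:320]; im=cv2.resize(b,None,fx=7,fy=7,interpolation=cv2.INTER_CUBIC)
for th,col in((1.571,(0,0,255)),(1.83,(0,255,0)),(2.094,(255,0,0))):
    for r in(0.02,.0425):
        p=(proj(c,lev(th,r,.032))[0]-[220,170]+.5)*7;cv2.circle(im,tuple(int(v) for v in p),3,col,-1)
cv2.imwrite(f"pics/scene13.png",im)
# pedal pre-pose: tool down, tool x axis: keep closest
z=np.array([0,0,-1.]);yaw=np.radians(-14.5)
x0=pose(o)[:3,0];ds=[]
for k in range(4):
    a=yaw+k*np.pi/2;x=np.array([np.cos(a),np.sin(a),0]);ds.append((x@x0,k))
k=max(ds)[1];a=yaw+k*np.pi/2;x=np.array([np.cos(a),np.sin(a),0])
B=np.eye(4);B[:3,:3]=np.stack([x,np.cross(z,x),z],1);B[:3,3]=[.360,-.261,.09];print(k);np.save('ped.npy',B)
rows(pose(o),B,8)
E
```

```text
time_s: 8.95
eef_pos: [0.5707, -0.2174, 0.1975]
eef_rot: [0.035, 0.829, 0.552, 0.079]
wrist_force: [-0.0, 0.2, 0.3]
opening: 0.003
t 8.95 th 1.859 g 32.7 r 37.7 h 131.7 tilt 0.19 F [-0.04  0.19  0.26] op 0.003 q [-0.62  0.19  1.67  0.13  1.16 -0.27] pos [ 0.5707 -0.2174  0.1975]
1
total mm [-129.78113184 -190.48490028   68.77559654] deg [ 8.7373502  -4.72667926 -8.18043835]
8 rows of [-0.072, -0.121, 0.054, 0.006, -0.003, -0.006]
```

View pics/scene13.png

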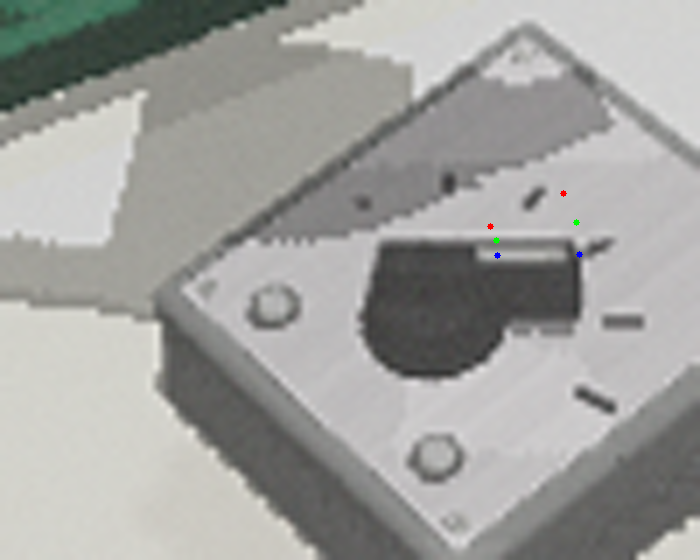

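```bash
python3 -m pendant '[[[-0.072,-0.121,0.054,0.006,-0.003,-0.006],[-0.072,-0.121,0.054,0.006,-0.003,-0.006],[-0.072,-0.121,0.054,0.006,-0.003,-0.006],[-0.072,-0.121,0.054,0.006,-0.003,-0.006],[-0.072,-0.121,0.054,0.006,-0.003,-0.006],[-0.072,-0.121,0.054,0.006,-0.003,-0.006],[-0.072,-0.121,0.054,0.006,-0.003,-0.006],[0,0,0,0,0,0]]]' 1; python3 - <<'E'
from h import *
from bench import telemetry,imaging
o=telemetry.get_obs();state(o)
rows(pose(o),np.load('ped.npy'),3)
E
```

```text
time_s: 10.0
eef_pos: [0.3775, -0.2508, 0.0914]
eef_rot: [-0.004, 0.792, 0.61, 0.01]
wrist_force: [-0.2, -0.3, 1.3]
opening: -0.002
t 10.0 th 1.725 g -61.3 r -150.3 h 61.3 tilt 9.25 F [-0.2  -0.32  1.26] op -0.002 q [-0.86  0.1   2.02  0.02  1.03 -0.62] pos [ 0.3775 -0.2508  0.0914]
total mm [-14.40289958 -14.33615971   1.0107158 ] deg [ 0.37216392 -1.15196678 -0.28412324]
3 rows of [-0.024, -0.024, 0.002, 0.001, -0.002, -0.001]
```

```bash
python3 -m pendant '[[[-0.024,-0.024,0.002,0.001,-0.002,-0.001],[-0.024,-0.024,0.04,0.001,-0.002,-0.001],[-0.024,-0.024,0.06,0,-0.002,0],[0,0,0.05,0,0,0],[0,0,0,0,0,0]]]' 1; python3 - <<'E'
from h import *
from bench import telemetry,imaging
o=telemetry.get_obs();state(o)
B=np.load('ped.npy');B[2,3]=.040;rows(pose(o),B,3)
c=imaging.camera('scene'); b=c["pixels"][190:310,150:320]; im=cv2.resize(b,None,fx=4,fy=4,interpolation=cv2.INTER_CUBIC);cv2.imwrite(f"pics/scene14.png",im)
E
```

```text
time_s: 10.62
eef_pos: [0.3606, -0.2614, 0.0589]
eef_rot: [0.001, 0.79, 0.613, 0.0]
wrist_force: [-0.5, 0.0, -0.7]
opening: 0.002
t 10.625 th 1.718 g -77.0 r -169.3 h 32.5 tilt 9.92 F [-0.54  0.01 -0.73] op 0.002 q [-0.9   0.14  2.05  0.    0.95 -0.65] pos [ 0.3606 -0.2614  0.0589]
total mm [ 0.24835748 -0.75023022 18.88174401] deg [0.08423833 0.00229654 0.12687469]
3 rows of [0.0, -0.001, 0.031, 0.0, 0.0, 0.0]
```

View pics/scene14.png

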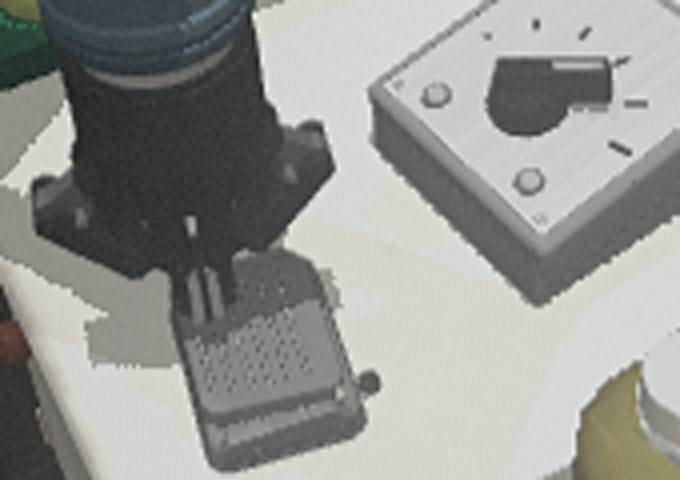

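Fingertips (about pixel 210,315 of the crop) hover over the paddle's front; the lever is still at mark 5. Now I go down, slowly near contact.

```bash
python3 -m pendant '[[[0,0,0.04,0,0,0],[0,0,0.04,0,0,0],[0,0,0.015,0,0,0]]]' 1;  python3 -m pendant '[[[0,0,0.02,0,0,0],[0,0,0.02,0,0,0]]]' 1
```

```text
time_s: 11.05
eef_pos: [0.3615, -0.262, 0.0396]
eef_rot: [0.002, 0.79, 0.613, 0.001]
wrist_force: [-0.0, -0.4, -0.4]
opening: -0.002
time_s: 11.3
eef_pos: [0.3615, -0.2621, 0.0312]
eef_rot: [0.001, 0.79, 0.613, 0.0]
wrist_force: [-3.1, 0.4, 4.3]
opening: -0.001
```

```bash
python3 -m pendant '[[[0,0,0.02,0,0,0],[0,0,0.02,0,0,0],[0,0,0.015,0,0,0]]]' 1
```

```text
time_s: 11.68
eef_pos: [0.3615, -0.2624, 0.0267]
eef_rot: [-0.001, 0.789, 0.614, -0.0]
wrist_force: [-15.6, 15.9, 54.8]
opening: -0.003
```

```bash
python3 -m pendant '[[[0,0,-0.01,0,0,0],[0,0,-0.03,0,0,0],[0,0,-0.06,0,0,0],[0,0,-0.1,0,0,0],[0,0,-0.15,0,0,0],[0,0,-0.2,0,0,0],[0,0,0,0,0,0],[0,0,0,0,0,0]]]' 1; python3 - <<'E'
from h import *
from bench import telemetry,imaging
for n in("scene","top"):
    c=imaging.camera(n);np.savez(n+'9.npz',**c)
    b=c["pixels"][120:310,150:350];cv2.imwrite(f"pics/{n}15.png",cv2.resize(b,None,fx=3,fy=3,interpolation=cv2.INTER_CUBIC))
a=load('scene0')["pixels"];b=load('scene9')["pixels"]
cv2.imwrite('pics/cmp.png',cv2.resize(np.hstack([a[245:310,165:250],b[245:310,165:250]]),None,fx=4.5,fy=4.5,interpolation=cv2.INTER_CUBIC))
E
```

```text
time_s: 12.68
eef_pos: [0.3618, -0.2625, 0.1425]
eef_rot: [-0.0, 0.789, 0.614, -0.0]
wrist_force: [0.7, 0.0, 0.2]
opening: 0.003
```

View pics/scene15.png

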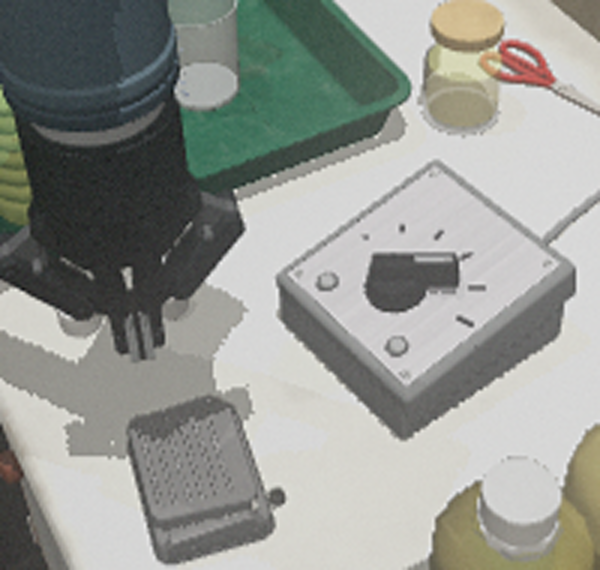

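View pics/cmp.png

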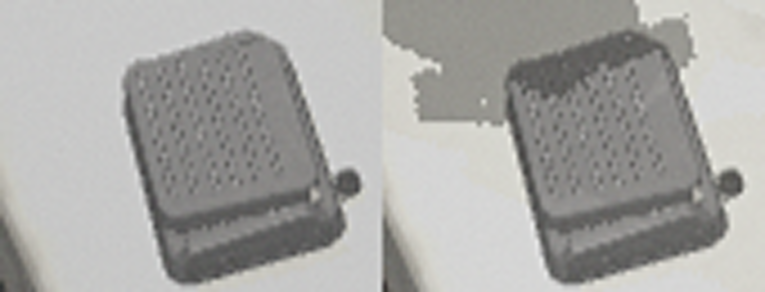

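```bash
python3 -c "
from bench import ctrl
print(ctrl.hand_in())"
```

```text
the job is handed in; nothing more can be done
None
```

The job is done and handed in after about 13 s of the 67 s allowed; no verdict was reported.

- **Switch:** I pushed the lever clockwise with the shut fingertips from mark 1 to mark 5, stopping at each click. After the fingers backed off, the scene camera showed the lever end on the position expected for the fifth click (2.094 rad), and still there in the last picture.
- **Pedal:** I tapped it once, with the switch at mark 5. The fingertips went to 27 mm above the desk, which matches the paddle's full travel. The last push onto the stop was harder than needed: the wrist force reached about 55 N against a limit of 120 N.
- **Pedal after the tap:** Before-and-after crops show the paddle up again and the pedal in the same place.
- **Caps and jar:** The fingers stayed well clear of them. I did not re-measure their positions at the end. The jar looked unmoved in the last picture, where the gripper partly hid the caps.
- **Arm:** It ended clear of everything, with the fingertips 142 mm above the desk and only small force readings (0.7 N at most).

The two cameras disagreed by about 2 mm on the control box position, within the stated calibration. That was small enough not to matter here.

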